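Close the storage canister with the lid that fits

TASK

Of the three wooden lids on the worktop, find the one that fits the mouth of the open blue canister, put it on and press it down until it snaps fully home, flush on the rim. Leave the canister upright about where it stands and the other two lids on the worktop, away from the canister.

Things in the scene. Friction and masses are not known exactly. Their poses are not given: they have to be found in the camera images.
- canister: open blue ceramic canister, 100 mm across, 110 high, 0.95 kg, loose; mouth 86 mm. Origin: centre of underside, z up. Four steel spring catches 4.5 mm under the rim leave 77 mm free: the fitting lid's bead stops on them, 10 mm proud, and must be pressed with about 8 N to snap past; its disc then rests on the rim, lid origin 85 mm above the canister's. A narrower bead drops in, a wider stays out.
- lid_small: smallest of three look-alike lids, 0.12 kg, loose: pale-wood disc 84 mm across, upright round knob 26 mm across on its middle, white plug below. Origin: centre of the plug's underside, z up. Plug z 0-25 mm, flaring from 36 mm across at its foot to a bead 60 mm across at z 14-16, then a groove 53 mm across; disc z 25-33, knob z 33-66 mm.
- lid_medium: middle one of three look-alike lids, 0.12 kg, loose: pale-wood disc 106 mm across, upright round knob 26 mm across on its middle, white plug below. Origin: centre of the plug's underside, z up. Plug z 0-25 mm, flaring from 58 mm across at its foot to a bead 82 mm across at z 14-16, then a groove 75 mm across; disc z 25-33, knob z 33-66 mm.
- lid_large: largest of three look-alike lids, 0.12 kg, loose: pale-wood disc 128 mm across, upright round knob 26 mm across on its middle, white plug below. Origin: centre of the plug's underside, z up. Plug z 0-25 mm, flaring from 80 mm across at its foot to a bead 104 mm across at z 14-16, then a groove 97 mm across; disc z 25-33, knob z 33-66 mm.
Things that resemble listed ones, but are neither listed nor needed, are in the scene too. Leave any red look-alike of the lid_small alone.

How it is judged:
At the end, for the whole second after the job is handed in: Middle lid home on the canister: disc within 4 mm of the rim, centred within 6 mm, level with it within 5 deg. Canister upright (5 deg), within 80 mm of its start. All at rest. Small and large lids on the worktop, centres over 90 mm from the canister's (horizontal distance between lid_medium and canister below 0.006 m and z of lid_medium in the frame of canister between 0.08 and 0.089 m and angle between the z axis of lid_medium and the z axis of canister, either way round below 0.09 rad and angle between canister's own z axis and vertical below 0.09 rad and height (world z) of canister below 0.01 m and distance of canister from where it was at the start of the episode below 0.08 m and linear speed of each of lid_medium, canister below 0.02 m/s and height (world z) of lid_small between -0.02 and 0.04 m and height (world z) of lid_large between -0.02 and 0.04 m and horizontal distance between each of lid_small, lid_large and canister above 0.09 m); the robot touches nothing.
It fails at once if the canister is tipped by more than 25 degrees (angle between canister's own z axis and vertical above 0.44 rad).
It also fails if it takes over 35 s, if anything falls off the work surface, if the arm or the gripper's body presses on something with over 40 N, if the wrist force passes 120 N, or if a joint passes its speed limit or range.

ROBOT

A 6-joint arm with a two-finger parallel gripper is mounted at the origin on a cart in front of the work surface, level with it; the furniture and walls round the work are solid. World frame = base frame: x ahead of the robot, y to its left, z up, the work surface at z = 0. Lengths are in m, angles in rad, forces in N, time in s.
With the tool pointing down it reaches from about 0.35 to 0.85 m from the base axis. Payload 8.1 kg.
Tool frame: the origin (TCP) lies midway between the tips of the shut fingers; the grasp point (between the pads) lies 19 mm behind it (robot.grip_point_offset is the distance from the TCP to the grasp point, in m); z points along the fingers, y is the line along which they close (so a half turn about z gives the same grasp; the last joint's range is limited). The gripper opens to 93 mm and grips with 3 to 60 N. Pads are 15 mm wide; open, the fingers measure 128 mm over their backs; the gripper's body (75 mm by 188 mm) begins 65 mm behind the grasp point.
Start: joints at [1.213, 0.13, 1.488, -0, 1.523, -0.085], TCP at [0.162, 0.578, 0.219] pointing down, gripper open.
Joint ranges: [-2.96, 2.96], [-0.89, 2.26], [0.02, 2.5], [-1.34, 4.48], [0, 2.73], [-2.66, 2.66]. Speed limits (rad/s): [2.39, 2.39, 2.79, 3.14, 3.14, 3.14].

INTERFACE

Orientations are given as a rotation vector (axis times angle).
In Python, from plant import robot, read_camera, job gives the robot as it stands.
- The arm moves only by the shell command python3 -m inch 'ROWS' [FORCE]. ROWS is JSON, one flat list of numbers, 5 for each row, row after row: the shift along the world's x, y, z in mm, then the turn about the world's z in degrees, then the opening in per cent of the stroke, from 0 (shut) to 100 (fully open). In form: [dx, dy, dz, yaw, hand, dx, dy, dz, yaw, hand, ...]. A call has 1 to 10 rows; each row is the pose to reach, as a shift and turn from the pose commanded when the call began; what a row does not reach only later rows make up. A row lasts 1/12 s, in which the tool goes at most 41.7 mm and 7.16 degrees, less where a joint would pass 70% of its speed; a pose out of reach is approached as far as the arm can. A call with a gripper value outside its range is refused whole. The fingers move at their own pace and stop on an object; FORCE is the grip in N (left out, the last holds). Time passes only in rows, so rows that repeat a pose let the fingers close. It gives the time, the measured TCP pose, the force, the opening and the grip force at its end, in the units of the state.
- robot.read_state(): the state, without advancing time (a new reading comes with each control period).
- read_camera(name): name is "scene" or "top" or "wrist"; returns a dict with "image" (480x640x3 uint8, blue, green, red), "K" (3x3 intrinsics, pixels), "D" ([k1, k2, p1, p2, k3] as OpenCV has them; the pictures are not rectified), "extrinsics" (4x4, takes a point from world to camera coordinates); the wrist camera has in their place "mount" (4x4, takes a point from camera to tool coordinates, whose origin is the TCP and whose axes are the flange's). Camera axes: x right, y down, z forward; pixel columns grow to the right and rows downward; lengths in m; the calibration is good to about 2 mm. A picture is of the moment at which its call begins: read the wrist's pose just before it. There is no depth.
- job.close_job(): hands the job in; it is judged then, once.
The state is a dict: "t": time; "q": joint angles; "dq": joint speeds; "joint_torque": joint torques, N m; "tool_pos": TCP position; "orientation": TCP orientation; "force": force on the tool from outside, world axes, zero at the start; "wrist_torque": the same for the moment, N m; "opening": finger opening in m; "gripper_force": force on a finger pad.
Only numpy, scipy, OpenCV 4.12 (cv2) and the standard library are available. Lean on these libraries where they do the work, as an engineer would, in place of code of your own. Each camera call takes 0.05 s, during which the arm holds its last target. There are 200 camera calls.

## Working session

There is one attempt and no reset: what is moved stays moved. The work goes in short steps, Python scripts to look and compute and a shell command to move; the robot and the scene stay as the last step left them, time stands still between calls to the robot, and variables do not carry over. Pictures are saved under pics/ and viewed, at most 10 in all, crops included, and the job is handed in when it is done.

```bash
mkdir -p pics; python3 - <<'E'
from plant import robot, read_camera
import cv2
print(robot.read_state())
for n in("top","scene"):
    c=read_camera(n); cv2.imwrite(f"pics/{n}0.png",c["image"]); print(n,c["K"],c["D"],c["extrinsics"])
E
```

```text
{'t': 0.0, 'q': array([ 1.21258638e+00,  1.31164396e-01,  1.48931991e+00, -1.54311341e-05,
        1.52299221e+00, -8.54040970e-02]), 'dq': array([-0.00258697,  0.00031083,  0.00066478, -0.00067593, -0.00027563,
       -0.00015891]), 'joint_torque': array([ 8.94299192e-04, -5.59839928e+01, -4.91758704e+01,  7.68381846e-02,
        3.53535824e-02, -1.88635508e-04]), 'tool_pos': array([0.16143985, 0.57726105, 0.21756321]), 'orientation': array([-4.27139175e-01, -3.11201523e+00,  2.89163194e-03]), 'force': array([ 0.44485508, -0.02283178,  0.61419198]), 'wrist_torque': array([-0.02434754,  0.04837833, -0.04433552]), 'gripper_force': 0.0, 'opening': 0.0929695651807169}
top [[496.4127532    0.         318.46119278]
 [  0.         496.4127532  242.88372356]
 [  0.           0.           1.        ]] [-0.11358521  0.          0.          0.          0.        ] [[ 0.00268853 -0.99998953 -0.00370269 -0.13365994]
 [-0.98863198 -0.00210132 -0.15034092  0.454519  ]
 [ 0.15033157  0.00406479 -0.98862728  1.13583971]
 [ 0.          0.          0.          1.        ]]
scene [[446.19992728   0.         315.18534111]
 [  0.         446.19992728 234.84416524]
 [  0.           0.           1.        ]] [-0.03628067  0.          0.          0.          0.        ] [[ 0.70610181 -0.70772124 -0.02347091 -0.41561499]
 [-0.41890521 -0.39076381 -0.81964753  0.16887336]
 [ 0.57091038  0.58858669 -0.57238715  1.02353972]
 [ 0.          0.          0.          1.        ]]
```

View pics/top0.png

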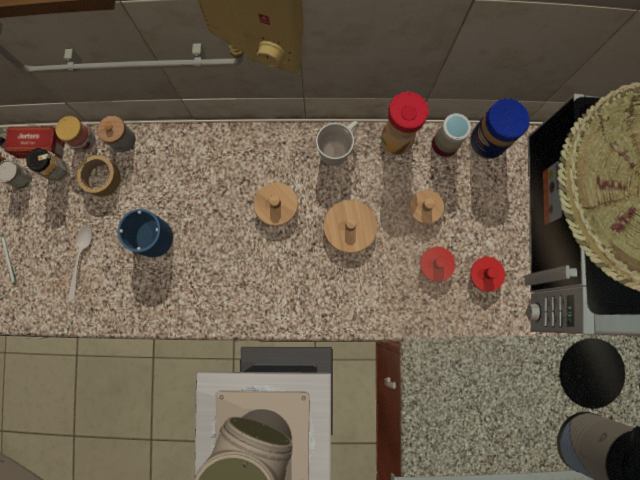

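View pics/scene0.png

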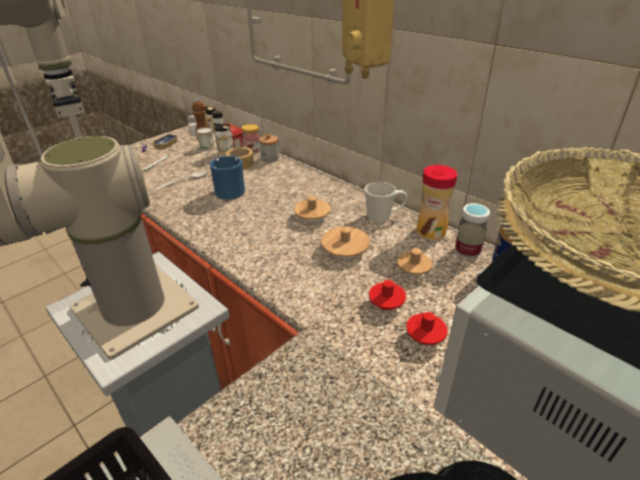

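The top view shows three wooden lids at (276,204), (350,227) and (428,206). The look-alikes are the red lids at (437,265) and (488,274), the wooden ring at (98,176) and the jar at (115,130). The open blue canister is at (146,233); the blue jar at (500,128) is closed. By apparent size, the medium lid is the one at (276,204).

```bash
cat > h.py <<'E'
import numpy as np, cv2
def ray(c,uv):
    p=cv2.undistortPoints(np.array(uv,float).reshape(-1,1,2),np.array(c["K"]),np.array(c["D"])).reshape(-1,2)
    E=np.array(c["extrinsics"]);R=E[:3,:3];o=-R.T@E[:3,3]
    return o,np.c_[p,np.ones(len(p))]@R
def plane(c,uv,z):
    o,d=ray(c,uv);return o+d*((z-o[2])/d[:,2])[:,None]
def fit(P):  # min enclosing circle in mm
    (x,y),r=cv2.minEnclosingCircle((P[:,:2]*1000).astype(np.float32));return round(x),round(y),round(2*r)
E
python3 - <<'E'
from h import *
from plant import read_camera
c=read_camera("top");im=c["image"];h=cv2.cvtColor(im,cv2.COLOR_BGR2HSV)
wood=cv2.inRange(h,(8,90,80),(22,255,255));blue=cv2.inRange(h,(98,110,30),(115,255,255))
for n,m,(u,v),zs in(("A",wood,(276,208),(.033,.066)),("B",wood,(350,232),(.033,)),("C",wood,(428,209),(.033,)),("can",blue,(146,233),(.11,))):
    k=np.zeros_like(m);k[v-38:v+38,u-38:u+38]=m[v-38:v+38,u-38:u+38];k=cv2.morphologyEx(k,cv2.MORPH_OPEN,np.ones((3,3)))
    ct=max(cv2.findContours(k,0,2)[0],key=cv2.contourArea).reshape(-1,2)
    print(n,cv2.boundingRect(ct),[fit(plane(c,ct,z)) for z in zs])
s=np.vstack([im[165:265,230:330],]);a=cv2.resize(im[165:265,90:450],None,fx=2.2,fy=2.2,interpolation=cv2.INTER_CUBIC);cv2.imwrite("pics/crop.png",a)
# knob tops of A, canister rim points by hand later
E
```

```text
A (254, 182, 44, 44) [(550, -29, 107), (543, -32, 104)]
B (324, 200, 53, 53) [(497, -207, 130)]
C (409, 190, 35, 34) [(544, -391, 86)]
can (124, 233, 4, 3) [(463, 302, 9)]
```

View pics/crop.png

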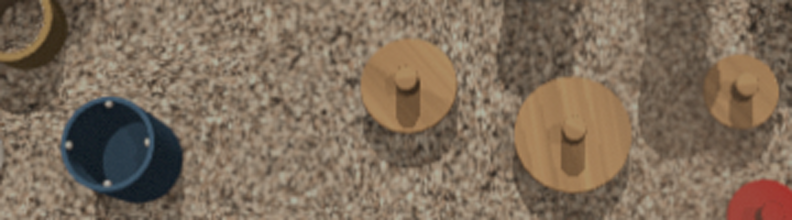

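The crop confirms lid A at (276,204), 107 mm across, as the medium one; B is 130 mm and C is 86 mm. The open canister's four catches show in the crop at (109,103), (69,145), (147,142) and (107,183).

```bash
python3 - <<'E'
from h import *
from plant import read_camera
c=read_camera("top")
p=np.array([(109,103),(69,145),(147,142),(107,183)])/2.2+[90,165]
P=plane(c,p,.1055);print(P.mean(0),fit(P))
r=np.array([(62,145),(155,145),(108,97),(108,192)])/2.2+[90,165];print(fit(plane(c,r,.11)))
k=np.array([[406,76]])/2.2+[90,165];print("knob",plane(c,k,.066))
E
python3 -m inch '[20,-40,0,0,100, 40,-80,0,0,100, 60,-120,0,0,100, 80,-160,0,0,100, 100,-195,0,0,100, 125,-225,0,0,100, 150,-255,0,0,100, 175,-285,0,0,100, 200,-315,0,0,100, 225,-345,0,0,100]'
```

```text
[0.47241349 0.27237047 0.1055    ] (473, 272, 83)
(471, 270, 99)
knob [[ 0.55180759 -0.03020228  0.066     ]]
t: 1.03
tool_pos: [0.3876, 0.2308, 0.2188]
orientation: [0.427, 3.112, 0.0]
force: [0.2, -0.1, 0.5]
opening: 0.0926
gripper_force: 0.0
```

```bash
python3 -m inch '[20,-33,0,0,100, 41,-66,0,0,100, 61,-98,0,0,100, 82,-130,0,0,100, 102,-163,0,0,100, 123,-196,0,0,100, 143,-229,0,0,100, 163,-261,0,0,100, 163,-261,-40,0,100, 163,-261,-40,0,100]' 40
python3 - <<'E'
from h import *
from plant import robot,read_camera
from scipy.spatial.transform import Rotation as R
s=robot.read_state();c=read_camera("wrist");cv2.imwrite("pics/w1.png",c["image"])
T=np.eye(4);T[:3,:3]=R.from_rotvec(s["orientation"]).as_matrix();T[:3,3]=s["tool_pos"]
c["extrinsics"]=np.linalg.inv(T@np.array(c["mount"]))
print(s["tool_pos"],T[:3,:3].round(2))
h=cv2.cvtColor(c["image"],cv2.COLOR_BGR2HSV);m=cv2.morphologyEx(cv2.inRange(h,(8,90,80),(22,255,255)),cv2.MORPH_OPEN,np.ones((5,5)))
ct=max(cv2.findContours(m,0,2)[0],key=cv2.contourArea).reshape(-1,2)
print(cv2.boundingRect(ct),fit(plane(c,ct,.033)))
P=np.array([[.551,-.030,.066]]);E=c["extrinsics"];print("knob px",cv2.projectPoints(P,cv2.Rodrigues(E[:3,:3])[0],E[:3,3],np.array(c["K"]),np.array(c["D"]))[0])
E
```

```text
t: 1.87
tool_pos: [0.5472, -0.0298, 0.1723]
orientation: [-0.431, -3.104, 0.0]
force: [-2.3, 0.5, -2.4]
opening: 0.093
gripper_force: 0.0
[ 0.54715196 -0.02983448  0.1723231 ] [[-0.96  0.27 -0.01]
 [ 0.27  0.96  0.  ]
 [ 0.01 -0.   -1.  ]]
(27, 146, 156, 162) (498, -204, 142)
knob px [[[320.77488701 247.72304728]]]
```

View pics/w1.png

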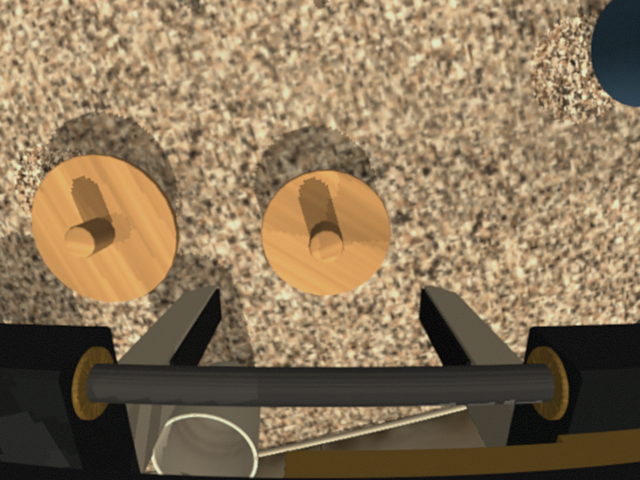

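The wrist view shows the medium lid with its disc centred near (326,233) and its knob top at about (326,242), within 5 px of the prediction. The fingers straddle it.

```bash
python3 - <<'E'
from h import *
from plant import robot,read_camera
from scipy.spatial.transform import Rotation as R
s=robot.read_state();c=read_camera("wrist")
T=np.eye(4);T[:3,:3]=R.from_rotvec(s["orientation"]).as_matrix();T[:3,3]=s["tool_pos"]
c["extrinsics"]=np.linalg.inv(T@np.array(c["mount"]))
print(s["tool_pos"],plane(c,[(326,242)],.066)[:,:2],plane(c,[(326,233)],.033)[:,:2])
E
```

```text
[ 0.54682063 -0.0286567   0.17447482] [[ 0.54810454 -0.02408835]] [[ 0.54973979 -0.0240546 ]]
```

```bash
python3 -m inch '[0,1,-35,0,100, 0,1,-70,0,100, 0,1,-105,0,100, 0,1,-130,0,100, 0,1,-138,0,100, 0,1,-138,0,100, 0,1,-138,0,100]'
```

```text
t: 2.55
tool_pos: [0.5508, -0.0267, 0.0428]
orientation: [0.425, 3.111, 0.0]
force: [0.2, -0.1, 1.2]
opening: 0.0935
gripper_force: 0.0
```

```bash
python3 -m inch '[-1,0,-4,0,100, -1,0,-4,0,0, -1,0,-4,0,0, -1,0,-4,0,0, -1,0,-4,0,0, -1,0,-4,0,0, -1,0,-4,0,0, -1,0,-4,0,0]' 40; python3 -m inch '[0,0,0,0,0, 0,0,20,0,0, 0,0,55,0,0, 0,0,95,0,0, 0,0,135,0,0, 0,0,150,0,0]'
```

```text
t: 3.22
tool_pos: [0.5486, -0.0272, 0.0367]
orientation: [-0.427, -3.112, 0.0]
force: [-0.1, 0.3, 0.1]
opening: 0.0512
gripper_force: 0.0
t: 3.72
tool_pos: [0.5512, -0.0275, 0.1934]
orientation: [0.426, 3.104, -0.0]
force: [1.3, -0.5, 1.3]
opening: 0.0112
gripper_force: 0.0
```

The fingers hadn't finished closing when I lifted, so I'll reopen and check the lid.

```bash
python3 -m inch '[0,0,-15,0,100, 0,0,-15,0,100, 0,0,-15,0,100, 0,0,-15,0,100, 0,0,-15,0,100, 0,0,-15,0,100, 0,0,-15,0,100, 0,0,-15,0,100, 0,0,-15,0,100, 0,0,-15,0,100]'
python3 - <<'E'
from h import *
from plant import robot,read_camera
from scipy.spatial.transform import Rotation as R
s=robot.read_state();c=read_camera("wrist");cv2.imwrite("pics/w2.png",c["image"])
T=np.eye(4);T[:3,:3]=R.from_rotvec(s["orientation"]).as_matrix();T[:3,3]=s["tool_pos"]
c["extrinsics"]=np.linalg.inv(T@np.array(c["mount"]))
print(s["tool_pos"],s["opening"])
h=cv2.cvtColor(c["image"],cv2.COLOR_BGR2HSV);m=cv2.morphologyEx(cv2.inRange(h,(8,90,80),(22,255,255)),cv2.MORPH_OPEN,np.ones((5,5)))
for q in cv2.findContours(m,0,2)[0]:
    if cv2.contourArea(q)>5000: print(cv2.boundingRect(q),fit(plane(c,q.reshape(-1,2),.033)))
E
```

```text
t: 4.55
tool_pos: [0.5487, -0.0272, 0.1717]
orientation: [0.427, 3.112, 0.0]
force: [-0.2, -0.3, 0.6]
opening: 0.0733
gripper_force: 0.0
[ 0.54865741 -0.02717648  0.17165967] 0.07326128228454899
(226, 430, 414, 47) (833, 26, 448)
(247, 167, 142, 130) (550, -29, 115)
(22, 150, 156, 155) (499, -204, 142)
```

View pics/w2.png

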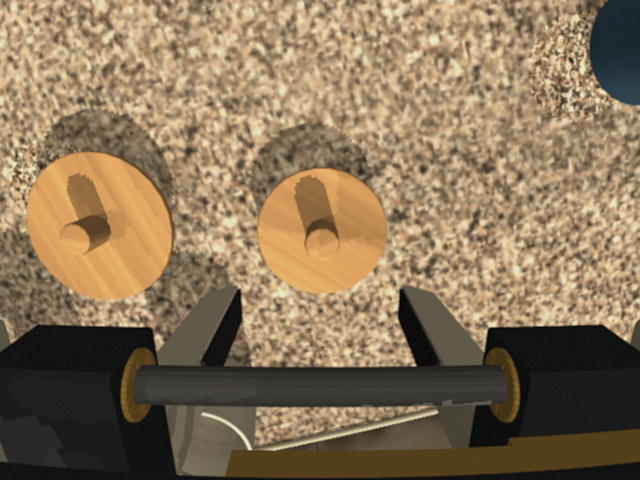

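The lid hasn't moved; its knob top is at about (322,241). Going down again, and this time I'll wait for the grip.

```bash
python3 -m inch '[1,0,-35,0,60, 1,0,-70,0,60, 1,0,-105,0,60, 1,0,-130,0,60, 1,0,-135,0,60, 1,0,-135,0,60, 1,0,-135,0,0, 1,0,-135,0,0, 1,0,-135,0,0, 1,0,-135,0,0]' 50; python3 -m inch '[0,0,0,0,0, 0,0,0,0,0, 0,0,0,0,0, 0,0,0,0,0]'
```

```text
t: 5.43
tool_pos: [0.5502, -0.0273, 0.0374]
orientation: [0.427, 3.111, -0.0]
force: [-0.4, 0.2, -0.4]
opening: 0.0338
gripper_force: 0.0
t: 5.77
tool_pos: [0.55, -0.0272, 0.0372]
orientation: [0.427, 3.112, 0.0]
force: [-0.4, 0.1, 4.5]
opening: 0.0252
gripper_force: 50.0
```

```bash
python3 -m inch '[0,0,20,0,0, 0,0,55,0,0, 0,0,95,0,0, 0,0,135,0,0, 0,0,150,0,0, -5,35,150,0,0, -15,75,150,0,0, -25,115,150,0,0, -35,153,150,0,0, -45,191,150,0,0]'; python3 -m inch '[-10,37,0,0,0, -19,74,0,0,0, -29,100,0,0,0, -33,109,0,0,0, -33,109,0,0,0, -33,109,0,0,0]'
python3 - <<'E'
from h import *
from plant import robot,read_camera
s=robot.read_state();print(s["tool_pos"],s["opening"],s["gripper_force"])
o=[]
for n,(u,v,w) in (("top",(140,225,60)),("scene",(235,160,75))):
    c=read_camera(n);im=c["image"];x=im[max(v-w,0):v+w,max(u-w,0):u+w];print(n,max(u-w,0),max(v-w,0));o.append(cv2.resize(x,(400,400),interpolation=cv2.INTER_CUBIC))
cv2.imwrite("pics/c3.png",np.hstack(o))
E
```

```text
t: 6.6
tool_pos: [0.5036, 0.1653, 0.1863]
orientation: [-0.428, -3.112, 0.0]
force: [1.9, -0.2, -1.8]
opening: 0.0256
gripper_force: 50.0
t: 7.1
tool_pos: [0.4715, 0.2724, 0.1862]
orientation: [-0.425, -3.112, 0.002]
force: [0.9, -0.6, -1.7]
opening: 0.0255
gripper_force: 50.0
[0.4714508  0.27243877 0.1862122 ] 0.02547567928968013 49.99964654445648
top 80 165
scene 160 85
```

View pics/c3.png

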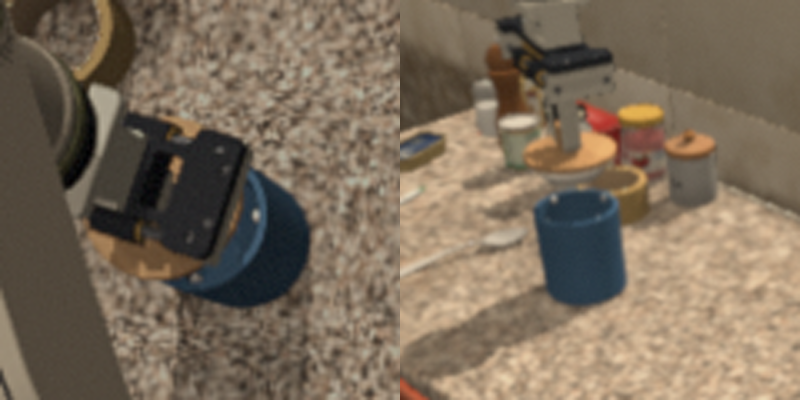

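The scene half of the crop shows the lid's disc, centred near (570,152), over the canister's rim, centred near (579,203). I'll compare the two in world coordinates.

```bash
python3 - <<'E'
from h import *
from plant import robot,read_camera
c=read_camera("scene")
f=lambda p:(np.array(p,float)-[400,0])*.375+[160,85]
im=c["image"];h=cv2.cvtColor(im,cv2.COLOR_BGR2HSV)
wood=cv2.inRange(h,(8,90,80),(18,255,255));blue=cv2.inRange(h,(98,90,20),(118,255,255))
for n,m,(x0,y0,x1,y1),z in(("lid",wood,(200,132,246,152),.180),("can",blue,(195,150,260,203),.11)):
    k=np.zeros_like(m);k[y0:y1,x0:x1]=m[y0:y1,x0:x1]
    ct=np.vstack(cv2.findContours(k,0,2)[0]).reshape(-1,2);print(n,cv2.boundingRect(ct))
    rows=[(y,ct[ct[:,1]==y][:,0].min(),ct[ct[:,1]==y][:,0].max()) for y in sorted(set(ct[:,1]))];print(rows[:14] if n=="can" else rows)
print(plane(c,[f((570,152))],.180),plane(c,[f((579,203))],.11))
s=robot.read_state();print(s["tool_pos"])
E=np.array(c["extrinsics"])
for P in([.472,.271,.11],[.472,.271,.0],[.472,.272,.180],):
    print(P,cv2.projectPoints(np.array([P]),cv2.Rodrigues(E[:3,:3])[0],E[:3,3],np.array(c["K"]),np.array(c["D"]))[0].ravel())
E
```

```text
lid (202, 132, 44, 20)
[(np.int32(132), np.int32(213), np.int32(245)), (np.int32(133), np.int32(219), np.int32(245)), (np.int32(134), np.int32(202), np.int32(245)), (np.int32(135), np.int32(218), np.int32(238)), (np.int32(136), np.int32(213), np.int32(227)), (np.int32(137), np.int32(210), np.int32(228)), (np.int32(138), np.int32(228), np.int32(241)), (np.int32(139), np.int32(227), np.int32(227)), (np.int32(140), np.int32(220), np.int32(227)), (np.int32(141), np.int32(206), np.int32(226)), (np.int32(142), np.int32(222), np.int32(224)), (np.int32(143), np.int32(241), np.int32(241)), (np.int32(144), np.int32(206), np.int32(240)), (np.int32(145), np.int32(207), np.int32(240)), (np.int32(146), np.int32(207), np.int32(243)), (np.int32(147), np.int32(208), np.int32(245)), (np.int32(148), np.int32(210), np.int32(238)), (np.int32(149), np.int32(214), np.int32(226)), (np.int32(151), np.int32(234), np.int32(245))]
can (211, 158, 32, 41)
[(np.int32(158), np.int32(221), np.int32(233)), (np.int32(159), np.int32(220), np.int32(233)), (np.int32(160), np.int32(238), np.int32(239)), (np.int32(161), np.int32(213), np.int32(240)), (np.int32(162), np.int32(212), np.int32(236)), (np.int32(163), np.int32(212), np.int32(217)), (np.int32(164), np.int32(211), np.int32(211)), (np.int32(166), np.int32(211), np.int32(211)), (np.int32(167), np.int32(212), np.int32(212)), (np.int32(171), np.int32(212), np.int32(212)), (np.int32(172), np.int32(213), np.int32(213)), (np.int32(174), np.int32(240), np.int32(240)), (np.int32(175), np.int32(241), np.int32(241)), (np.int32(176), np.int32(213), np.int32(213))]
[[0.4717423  0.26901673 0.18      ]] [[0.48037711 0.27954602 0.11      ]]
[0.47223162 0.27132486 0.18648388]
[0.472, 0.271, 0.11] [226.54347819 162.79641575]
[0.472, 0.271, 0.0] [231.11098926 193.51754863]
[0.472, 0.272, 0.18] [223.24569465 141.71373412]
```

Both agree laterally within 1 px, so I'll lower the lid.

```bash
python3 -m inch '[0,0,-15,0,0, 0,0,-28,0,0, 0,0,-35,0,0, 0,0,-38,0,0, 0,0,-41,0,0, 0,0,-41,0,0]'; python3 -m inch '[0,0,-3,0,0, 0,0,-6,0,0, 0,0,-9,0,0, 0,0,-11,0,0, 0,0,-11,0,0, 0,0,-11,0,0]'
```

```text
t: 7.75
tool_pos: [0.4715, 0.2725, 0.145]
orientation: [-0.428, -3.112, 0.001]
force: [0.6, -0.5, -0.3]
opening: 0.0253
gripper_force: 50.0
t: 8.25
tool_pos: [0.4717, 0.2734, 0.1349]
orientation: [0.427, 3.112, 0.001]
force: [-1.5, 2.9, 0.3]
opening: 0.0251
gripper_force: 50.0
```

```bash
python3 -m inch '[-1,2,0,0,0, -1,2,-2,0,0, -1,2,-4,0,0, -1,2,-4,0,0]'
```

```text
t: 8.58
tool_pos: [0.4714, 0.2753, 0.1315]
orientation: [0.427, 3.111, 0.002]
force: [0.4, 2.4, 4.2]
opening: 0.0253
gripper_force: 50.0
```

```bash
python3 -m inch '[0,2,0,0,0, 0,2,0,0,0, 0,2,-1,0,0, 0,2,-1,0,0]'; python3 -m inch '[0,0,-1,0,0, 0,0,-2,0,0, 0,0,-2,0,0]'
```

```text
t: 8.92
tool_pos: [0.4715, 0.2767, 0.1305]
orientation: [0.427, 3.111, 0.0]
force: [0.6, -0.3, 4.9]
opening: 0.025
gripper_force: 50.0
t: 9.17
tool_pos: [0.4711, 0.2766, 0.1278]
orientation: [0.427, 3.111, -0.0]
force: [1.9, 1.3, -0.2]
opening: 0.0252
gripper_force: 50.0
```

```bash
python3 -m inch '[0,0,-2,0,0, 0,0,-4,0,0, 0,0,-5,0,0, 0,0,-5,0,0]'; python3 -m inch '[0,0,-1,0,0, 0,0,-2,0,0, 0,0,-2,0,0, 0,0,-2,0,0]'
```

```text
t: 9.5
tool_pos: [0.4704, 0.2766, 0.1222]
orientation: [-0.427, -3.112, 0.001]
force: [0.4, -0.3, 0.8]
opening: 0.0253
gripper_force: 50.0
t: 9.83
tool_pos: [0.4713, 0.2771, 0.1221]
orientation: [0.427, 3.111, 0.001]
force: [-1.3, -0.7, 9.5]
opening: 0.0252
gripper_force: 50.0
```

```bash
python3 -m inch '[0,0,-2,0,0, 0,0,-2,0,0, 0,0,-2,0,0]'; python3 -m inch '[0,0,4,0,0, 0,0,4,0,0, 0,0,4,0,60, 0,0,4,0,60, 0,0,4,0,60, 0,0,4,0,60, 0,0,4,0,60, 0,0,4,0,60, 0,0,4,0,60, 0,0,4,0,60]'; python3 -m inch '[0,0,25,0,60, 0,0,60,0,60, 0,0,100,0,60, -40,-20,120,0,60, -40,-60,120,0,60, -40,-100,120,0,60, -40,-140,120,0,60, -40,-180,120,0,60, -40,-180,120,0,60]'
python3 - <<'E'
from h import *
from plant import read_camera
o=[]
for n,(u,v,w) in (("top",(140,225,60)),("scene",(225,170,40))):
    c=read_camera(n);im=c["image"];x=im[v-w:v+w,u-w:u+w];o.append(cv2.resize(x,(400,400),interpolation=cv2.INTER_CUBIC))
    if n=="top":
        h=cv2.cvtColor(im,cv2.COLOR_BGR2HSV);m=np.zeros(h.shape[:2],np.uint8);m[200:265,105:175]=cv2.inRange(h,(8,90,80),(22,255,255))[200:265,105:175]
        q=max(cv2.findContours(m,0,2)[0],key=cv2.contourArea).reshape(-1,2);print("lid",fit(plane(c,q,.118)))
cv2.imwrite("pics/c4.png",np.hstack(o))
E
```

```text
t: 10.08
tool_pos: [0.4722, 0.2775, 0.1221]
orientation: [0.426, 3.109, 0.003]
force: [-4.7, -3.8, 21.0]
opening: 0.0253
gripper_force: 50.0
t: 10.92
tool_pos: [0.4706, 0.2768, 0.1226]
orientation: [-0.427, -3.112, 0.0]
force: [-1.1, -0.3, -0.3]
opening: 0.0561
gripper_force: 0.0
t: 11.67
tool_pos: [0.4308, 0.0909, 0.243]
orientation: [0.435, 3.11, -0.004]
force: [-0.5, 1.1, 0.2]
opening: 0.0558
gripper_force: 0.0
lid (458, 278, 101)
```

View pics/c4.png

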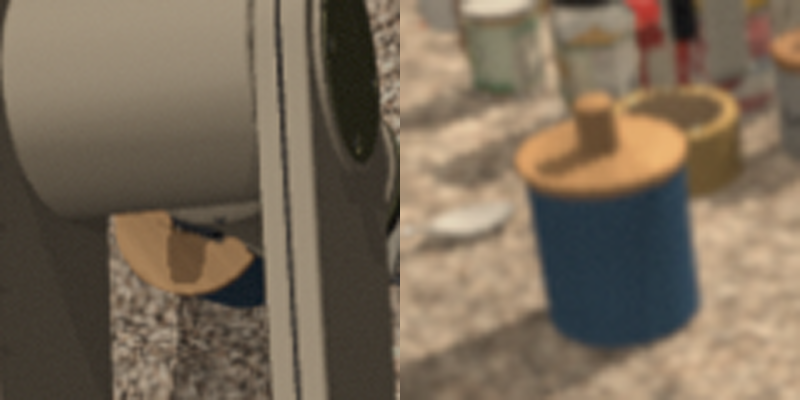

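The scene crop shows the disc (515–688, about row 160) level and flush on the rim with no plug showing. Under 21 N it stopped exactly at the height for fully home, and the gripper is now clear of it.

```bash
python3 -m inch '[0,0,0,0,60, 0,0,0,0,60, 0,0,0,0,60]'; python3 -c "
from plant import job
print(job.close_job())"
```

```text
t: 12.02
tool_pos: [0.4305, 0.098, 0.2425]
orientation: [-0.424, -3.113, -0.0]
force: [-0.5, -0.3, -1.0]
opening: 0.0561
gripper_force: 0.0
the job is handed in; nothing more can be done
None
```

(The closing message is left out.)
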